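# Slide the square flange along the rail into the jig's corner

### The job

The square flange lies loose on the bed of the loading jig. With the fingertips, push it flat up against the long aluminium rail before it reaches the pocket, then drag it along the rail until it is fully home in the corner pocket, touching both the rail and the end stop. It must stay down on the bed the whole time, never lifted or tipped, and the other things lying around must be left where they are.

Things in the scene. Friction and masses are not known exactly. Their poses are not given: they have to be found in the camera images.
- flange: The part to slide: square flange of dark grey PVC, 76 x 76 mm, 20 mm thick, 0.07 to 0.17 kg, lying flat; round 46 mm bore straight through its middle (closed fingertips fit in), four dark bolt marks at the corners. Origin: centre of its underside; x, y along its sides, z up. Starts at the end of the bed away from the pocket, clear of the rail, turned up to 0.35 rad against it.
- jig: Loading jig, fixed: plywood bed 12 mm thick (top at z = 12), x = -120 to 90, y = -180 to 170 mm in its frame, with aluminium rail, end stop and lip that make a corner pocket, a channel 82 mm wide, open towards -y. Origin on the table. Turned at most 0.3 rad from the world axes: +x (to the rail) points roughly away from the robot, +y (to the pocket) to the robot's left.
- jig_rail (a point): Mid-length of the rail's guiding face, at bed level (x = 70, y = 0, z = 12 mm in the jig's frame). The rail is 20 mm wide, stands 18 mm above the bed and runs along y over the bed's whole length, at its +x edge.
- jig_stop (a point): Foot of the end stop's face (x = 32, y = 150, z = 12 mm in the jig's frame). The stop is 20 mm thick, 18 mm high above the bed and runs from the rail to x = -26 mm.
- jig_lip (a point): Foot of the lip's face at the pocket's mouth (x = -12, y = 82, z = 12 mm in the jig's frame). The lip is 14 mm thick and 14 mm high, faces the rail and runs on to the stop; before it a flared lead-in begins at about x = -25, y = 60 mm.
- jig_home (a point): The point on the bed where the flange's origin lies when it is fully home (x = 32, y = 112, z = 12 mm in the jig's frame); its axes are those of the jig: +x towards the rail, +y along the rail towards the end stop.
- nut: Bystander: dark grey union nut, round and ribbed, 66 mm across, 30 mm high, standing on the bed behind the lip, at about x = -78, y = 120 mm of the jig. Origin at the centre of its underside.
- round_flange: Bystander: a round dark grey flange, 84 mm across, 20 mm thick, on the table beside the jig. Origin at the centre of its underside. It is not the part to slide.
- elbow: Bystander: dark grey pipe elbow, 86 mm high, 60 mm foot, on the table beside the jig. Origin at the centre of its foot.
- valve: Bystander: dark grey ball valve with a blue bar handle, 110 mm long, 73 mm high, on the table beside the jig. Origin at the centre of its underside.
- tape: Bystander: yellow tape measure, 60 x 60 x 32 mm, on the table on the robot's side of the jig. Origin at the centre of its underside.
- level: Bystander: orange spirit level, 360 mm long, 25 mm wide, 55 mm high, standing on edge behind the rail. Origin at the centre of its underside.
- screwdriver: Bystander: screwdriver, 170 mm long, lying on the table on the robot's side of the jig. Its origin is on the underside near its middle.
Not all that is in view belongs to the job. What is shaped like the flange but green or turquoise is not meant.

How it is judged (in metres and radians):
On the way:
1. the square flange is flat against the rail (within 3 mm, square to it within 0.08 rad) while still short of the pocket (x of flange in the frame of jig_home above -0.003 m and (angle between the x axis of flange and the x axis of jig, either way round below 0.08 rad or angle between the y axis of flange and the x axis of jig, either way round below 0.08 rad) and y of flange in the frame of jig_home below -0.07 m), for 0.1 s.
At the end, for the whole second after the job is handed in: The square flange lies flat and at rest in the corner pocket, within 3 mm of touching both the rail and the end stop and square to them within 0.05 rad (x of flange in the frame of jig_home between -0.003 and 0.003 m and y of flange in the frame of jig_home between -0.003 and 0.003 m and z of flange in the frame of jig_home below 0.003 m and angle between flange's own z axis and vertical below 0.05 rad and (angle between the x axis of flange and the x axis of jig, either way round below 0.05 rad or angle between the y axis of flange and the x axis of jig, either way round below 0.05 rad) and linear speed of flange below 0.01 m/s).
It fails at once if the flange is lifted more than 8 mm off the bed (z of flange in the frame of jig_home above 0.008 m).
It fails at once if the flange is tipped by more than 0.25 rad (angle between flange's own z axis and vertical above 0.25 rad).
It fails at once if a bystander (nut, round flange, elbow, valve, tape measure, level, screwdriver) is moved by more than 15 mm (distance of any of nut, round_flange, elbow, valve, tape, level, screwdriver from where it was at the start of the episode above 0.015 m).
It also fails if it takes over 51 s, if anything falls off the work surface, if the arm or the gripper's body presses on something with over 40 N, if the wrist force passes 120 N, or if a joint passes its speed limit or range.

### The arm

A 6-joint arm with a two-finger parallel gripper is mounted at the origin on the work surface. World frame = base frame: x ahead of the robot, y to its left, z up, the work surface at z = 0. Lengths are in mm, angles in rad, forces in N, time in s.
With the tool pointing down it reaches from about 325 to 750 mm from the base axis. Payload 7.6 kg.
Tool frame: the origin (TCP) lies on the centre line of the jaws, within the pads' length; the fingertips stand 11 mm ahead of it and the grasp point (between the pads) lies 8 mm behind it; x points along the fingers, y is the direction in which the jaws open and shut, and the axes are right-handed (so a half turn about x gives the same grasp; the last joint's range is limited). The gripper opens to 85 mm and grips with 20 to 120 N. Pads are 22 mm wide; open, the fingers measure 114 mm over their backs; the gripper's body (76 mm by 85 mm) begins 54 mm behind the grasp point. The pads swing forward as they close: fully open they stand 13 mm farther back than shut.
Start: joints at [1.145, 0.052, 1.401, -0, 1.689, -0.07], TCP at [182.863, 492.144, 242.323] pointing down, gripper open.
Joint ranges: [-2.9, 2.9], [-0.91, 2.17], [0.12, 2.37], [-1.06, 4.2], [0.26, 2.73], [-2.93, 2.93]. Speed limits (rad/s): [2.57, 2.57, 3.01, 3.14, 3.14, 3.14].

### API

Orientations are given as a 3x3 rotation matrix whose columns are the frame's x, y, z axes.
In Python, from bench import sensors, cams, job gives the robot as it stands.
- The arm moves only by the tool send_rows, never from a script. Its argument "series" is a list of rows, each a list of 7 numbers: the finger opening in m, from 0 to 0.0854, then the shift along the world's x, y, z in m, then the turn, a rotation vector about the world's x, y, z in rad. In form: [[gripper, dx, dy, dz, rx, ry, rz], ...]. A call has exactly 8 rows; each row shifts and turns the commanded pose from where the row before left it; what a row does not reach is not made up. A row lasts 1/12 s, in which the tool goes at most 41.7 mm and 7.16 degrees, less where a joint would pass 70% of its speed; a pose out of reach is approached as far as the arm can. A call is refused whole if a number of a shift passes 0.0417 or a number of a turn 0.125, either way. A call with a gripper value outside its range is refused whole. The fingers move at their own pace and stop on an object; "newtons" is the grip in N (left out, the last holds). Time passes only in rows, so rows that do not move let the fingers close, or fill a call up. It gives the time, the measured TCP pose, the force and the opening at its end, in the units of the state.
- sensors.get_state(): the state, without advancing time (a new reading comes with each control period).
- cams.get_image(name): name is "scene" or "top" or "wrist"; returns a dict with "color" (384x512x3 uint8, red, green, blue), "K" (3x3 intrinsics, pixels), "k1" (the pictures are not rectified: a ray, as slopes to the right and down, at radius r is drawn at 1 + k1 r^2 times it, then the intrinsics apply), "R" (3x3) and "t" (3): a world point X has camera coordinates R X + t; the wrist camera has in their place "hand_eye" (4x4, takes a point from camera to tool coordinates, whose origin is the TCP and whose axes are the tool frame's). Camera axes: x right, y down, z forward; pixel columns grow to the right and rows downward; lengths in mm; the calibration is good to about 2 mm. A picture is of the moment at which its call begins: read the wrist's pose just before it. There is no depth.
- job.finish_job(): hands the job in, once; it reports no verdict.
The state is a dict: "time": time; "qpos": joint angles; "joint_vel": joint speeds; "tau": joint torques, N m; "ee_pos": TCP position; "ee_rot": TCP orientation; "force": force on the tool from outside, world axes, zero at the start; "moment": the same for the moment, N m; "finger_gap": opening from 0.0 (shut) to 1.0 (fully open).
Only numpy, scipy, OpenCV 4.12 (cv2) and the standard library are available. Lean on these libraries where they do the work, as an engineer would, in place of code of your own. Each camera call takes 0.05 s, during which the arm holds its last target. There are 200 camera calls.

## Working session

There is one attempt and no reset: what is moved stays moved. The work goes in short steps, Python scripts to look and compute and a tool call to move; the robot and the scene stay as the last step left them, time stands still between calls to the robot, and variables do not carry over. Pictures are saved under pics/ and viewed, about 8 in all and at most 12, crops included, and the job is handed in when it is done.

Besides the shell and the picture viewer there is one more tool, called after ">>>" as name(argument=value, ...), one argument or row to a line, values as JSON. send_rows: Moves the arm, as the interface text tells. Its arguments: {"type":"object","properties":{"series":{"type":"array"},"newtons":{"type":"number"}},"required":["series"]}

```bash
mkdir -p pics
cat > h.py <<'E'
import numpy as np, cv2
from bench import sensors, cams, job
def grab(n,f):
    s=sensors.get_state(); im=cams.get_image(n); cv2.imwrite('pics/'+f,im['color'][:,:,::-1])
    if n=='wrist':
        H=np.array(im['hand_eye']); Rt=np.array(s['ee_rot']); p=np.array(s['ee_pos'])
        Rc=Rt@H[:3,:3]; c=Rt@H[:3,3]+p
    else:
        R=np.array(im['R']); Rc=R.T; c=-R.T@np.array(im['t'])
    np.savez('pics/'+f+'.npz',K=im['K'],k1=im['k1'],Rc=Rc,c=c); return s
def world(f,uv,z):
    d=np.load('pics/'+f+'.npz'); K=d['K']
    out=[]
    for u,v in uv:
        q=np.array([(u-K[0,2])/K[0,0],(v-K[1,2])/K[1,1]]); r=q.copy()
        for _ in range(20): r=q/(1+d['k1']*(r@r))
        w=d['Rc']@np.array([r[0],r[1],1]); out.append(d['c']+w*(z-d['c'][2])/w[2])
    return np.array(out)
E
python3 - <<'E'
from h import *
s=grab('top','top1.png'); print(s); d=np.load('pics/top1.png.npz'); print(d['c'],d['K'])
im=cv2.imread('pics/top1.png'); cv2.imwrite('pics/top1b.png',cv2.resize(im,(800,600),interpolation=cv2.INTER_CUBIC))
E
```

```text
{'time': 0.0, 'qpos': array([ 1.14469593e+00,  5.28526784e-02,  1.40174920e+00,  5.55971636e-06,
        1.68860605e+00, -7.03127561e-02]), 'joint_vel': array([ 4.06827512e-04,  1.48936709e-03, -3.31334919e-04, -5.91249947e-04,
       -7.34685549e-05,  6.27397814e-04]), 'tau': array([-1.74449080e-03, -3.81669402e+01, -3.60184550e+01, -1.72190280e-04,
        6.14378354e-03,  2.13849648e-05]), 'ee_pos': array([182.73509434, 491.86038421, 241.45173417]), 'ee_rot': array([[-6.72656443e-04,  3.48327632e-01,  9.37372609e-01],
       [-1.46855917e-03,  9.37371466e-01, -3.48328261e-01],
       [-9.99998695e-01, -1.61089239e-03, -1.18989218e-04]]), 'force': array([-0.16037287, -0.1926254 ,  0.18594633]), 'moment': array([-0.04878667,  0.01364407, -0.01689021]), 'finger_gap': 0.9985866321368227}
[ 401.55799859  -22.60238683 1329.53983049] [[390.18153746   0.         254.41929666]
 [  0.         390.18153746 190.22231251]
 [  0.           0.           1.        ]]
```

View pics/top1b.png

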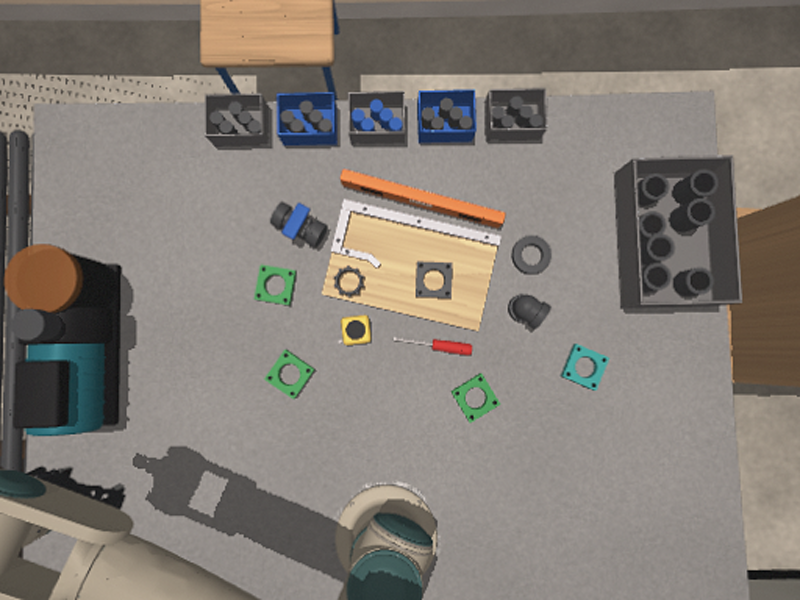

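The top view shows the jig around (415,265), the dark square flange at (434,280), the nut at (349,281), the rail from (345,205) to (500,240) and the level behind it. I'll enlarge it.

Run:
```python
import cv2
im=cv2.imread('pics/top1.png')[115:220,200:330]; cv2.imwrite('pics/c1.png',cv2.resize(im,None,fx=6,fy=5.7,interpolation=cv2.INTER_CUBIC) if 0 else cv2.resize(im,None,fx=5.7,fy=5.7,interpolation=cv2.INTER_CUBIC))
```

```text
(no output)
```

View pics/c1.png

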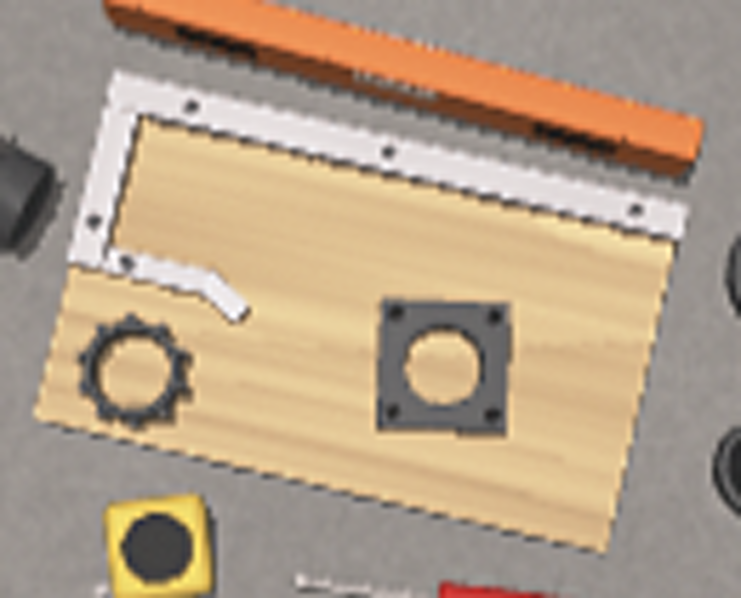

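```bash
cat > m.py <<'E'
from h import *
def C(p): return [((u+.5)/5.7-.5+200,(v+.5)/5.7-.5+115) for u,v in p]
def fit(A,B): # B=R A + t
    ma,mb=A.mean(0),B.mean(0); a=A-ma;b=B-mb
    th=np.arctan2((a[:,0]*b[:,1]-a[:,1]*b[:,0]).sum(),(a*b).sum())
    R=np.array([[np.cos(th),-np.sin(th)],[np.sin(th),np.cos(th)]]); return th,R,mb-R@ma
E
python3 - <<'E'
from m import *
J=np.array([[90,170],[90,-180],[70,150],[-120,170],[-120,-180]])
W=np.vstack([world('top1.png',C([(115,72),(688,205),(139,116)]),30),world('top1.png',C([(37,418),(605,551)]),12)])[:,:2]
th,R,t=fit(J,W); print(th,t,'res',((J@R.T+t)-W).round(1).tolist())
np.savez('jig.npz',th=th,R=R,t=t)
F=world('top1.png',C([(381,299),(511,303),(507,437),(377,431)]),32)[:,:2]
print('sides',np.linalg.norm(F-np.roll(F,1,0),axis=1))
b=world('top1.png',C([(444,367)]),32)[0,:2]
print('flange w',F.mean(0),b,'jig',(R.T@(F.mean(0)-t)))
f=(F-t)@R; print('in jig',f.round(1).tolist())
for n,p,z in [('nut',(135,372),42),('tape',(157,548),32),('level',(405,85),67)]:
    w=world('top1.png',C([p]),z)[0,:2]; print(n,w,R.T@(w-t))
E
```

```text
-0.2513741369902454 [587.73420027 -66.17378224] res [[-0.2, 1.0], [-0.2, -1.2], [2.1, 0.3], [-0.6, 2.1], [-1.1, -2.2]]
sides [77.87816566 76.47636163 79.05964032 76.17410696]
flange w [ 537.11308469 -114.80988825] [ 537.32314491 -114.81843589] jig [-36.93266306 -59.69879856]
in jig [[-5.9, -14.7], [9.1, -89.6], [-68.5, -104.7], [-82.3, -29.8]]
nut [537.40173077  65.64734395] [-81.53914426 115.15873718]
tape [435.19227472  55.32223185] [-177.96809628   79.73504372]
level [697.30127424 -94.36863982] [ 1.13136602e+02 -5.55547462e-02]
```

>>> send_rows(
  series=[
    [0, 0.0148, -0.0253, -0.005, 0, 0, 0.0044],
    [0, 0.0148, -0.0253, -0.005, 0, 0, 0.0044],
    [0, 0.0148, -0.0253, -0.005, 0, 0, 0.0044],
    [0, 0.0148, -0.0253, -0.005, 0, 0, 0.0044],
    [0, 0.0148, -0.0253, -0.005, 0, 0, 0.0044],
    [0, 0.0148, -0.0253, -0.005, 0, 0, 0.0044],
    [0, 0.0148, -0.0253, -0.005, 0, 0, 0.0044],
    [0, 0.0148, -0.0253, -0.005, 0, 0, 0.0044],
  ],
  newtons=30,
)

```text
time: 0.72
ee_pos: [301.5, 288.3, 201.6]
ee_rot: [[-0.001, 0.315, 0.949], [-0.0, 0.949, -0.315], [-1.0, -0.001, -0.0]]
force: [0.9, 0.4, -0.2]
finger_gap: 0.002
```

>>> send_rows(
  series=[
    [0, 0.0148, -0.0253, -0.005, 0, 0, 0.0044],
    [0, 0.0148, -0.0253, -0.005, 0, 0, 0.0044],
    [0, 0.0148, -0.0253, -0.005, 0, 0, 0.0044],
    [0, 0.0148, -0.0253, -0.005, 0, 0, 0.0044],
    [0, 0.0148, -0.0253, -0.005, 0, 0, 0.0044],
    [0, 0.0148, -0.0253, -0.005, 0, 0, 0.0044],
    [0, 0.0148, -0.0253, -0.005, 0, 0, 0.0044],
    [0, 0.0148, -0.0253, -0.005, 0, 0, 0.0044],
  ],
)

```text
time: 1.38
ee_pos: [419.9, 85.9, 161.7]
ee_rot: [[-0.001, 0.281, 0.96], [0.0, 0.96, -0.281], [-1.0, -0.0, -0.001]]
force: [0.9, 0.8, -0.7]
finger_gap: 0.002
```

>>> send_rows(
  series=[
    [0, 0.0148, -0.0253, -0.005, 0, 0, 0.0044],
    [0, 0.0148, -0.0253, -0.005, 0, 0, 0.0044],
    [0, 0.0148, -0.0253, -0.005, 0, 0, 0.0044],
    [0, 0.0148, -0.0253, -0.005, 0, 0, 0.0044],
    [0, 0.0148, -0.0253, -0.005, 0, 0, 0.0044],
    [0, 0.0148, -0.0253, -0.005, 0, 0, 0.0044],
    [0, 0.0148, -0.0253, -0.005, 0, 0, 0.0044],
    [0, 0, 0, 0, 0, 0, 0],
  ],
)

```text
time: 2.05
ee_pos: [523.8, -93.4, 125.3]
ee_rot: [[-0.002, 0.255, 0.967], [-0.001, 0.967, -0.255], [-1.0, -0.001, -0.002]]
force: [1.0, 0.0, 0.1]
finger_gap: -0.003
```

Run:
```python
from h import *
s=grab('wrist','w1.png'); print(s['ee_pos'],s['ee_rot'][:,1])
im=cv2.imread('pics/w1.png'); cv2.imwrite('pics/w1b.png',cv2.resize(im,(800,600),interpolation=cv2.INTER_CUBIC))
```

```text
[523.81605172 -93.41222375 125.29679244] [ 0.25505496  0.96692585 -0.00116729]
```

View pics/w1b.png

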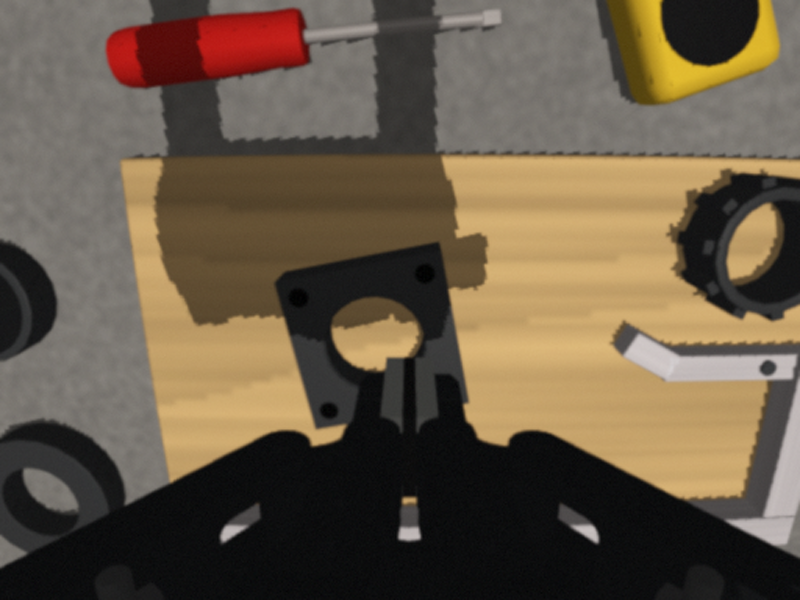

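The wrist view shows the flange's bolt marks at (298,298), (425,273) and (329,410), and the closed fingertips at (410,362), slightly off the bore.

Run:
```python
from m import *
j=np.load('jig.npz'); R,t=j['R'],j['t']
S=lambda p:[((u+.5)/1.5625-.5,(v+.5)/1.5625-.5) for u,v in p]
P=world('w1.png',S([(425,273),(329,410),(298,298)]),32)[:,:2]
c=(P[0]+P[1])/2; print('marks',P,'centre',c,'jig',R.T@(c-t))
print('rim l/r/top',world('w1.png',S([(330,333),(423,333),(376,297)]),32)[:,:2])
T=np.array([523.8,-93.4]); print('tool jig',R.T@(T-t))
L=world('w1.png',S([(122,160)]),12)[0,:2]; print('bed corner jig',R.T@(L-t))
```

```text
marks [[ 512.12464179  -83.46086553]
 [ 566.35004344 -145.09642136]
 [ 508.73094394 -141.69652683]] centre [ 539.23734261 -114.27864345] jig [-35.00730655 -58.65587236]
rim l/r/top [[ 528.51882904 -132.69777901]
 [ 539.40832471  -91.38079266]
 [ 517.27665641 -107.50401783]]
tool jig [-55.15272963 -42.27322216]
bed corner jig [-119.4696574 -176.2434122]
```

>>> send_rows(
  series=[
    [0, 0.0074, -0.0105, -0.01, 0, 0, 0],
    [0, 0.0073, -0.0106, -0.02, 0, 0, 0],
    [0, 0, 0, -0.02, 0, 0, 0],
    [0, 0, 0, -0.015, 0, 0, 0],
    [0, 0, 0, -0.012, 0, 0, 0],
    [0, 0, 0, -0.01, 0, 0, 0],
    [0, 0, 0, -0.008, 0, 0, 0],
    [0, 0, 0, 0, 0, 0, 0],
  ],
)

```text
time: 2.77
ee_pos: [537.1, -110.3, 30.8]
ee_rot: [[-0.002, 0.251, 0.968], [0.001, 0.968, -0.251], [-1.0, 0.0, -0.002]]
force: [-0.2, -0.8, -1.1]
finger_gap: 0.0
```

>>> send_rows(
  series=[
    [0, -0.0009, -0.0036, -0.002, 0, 0, 0],
    [0, 0.00678, -0.00174, 0, 0, 0, 0],
    [0, 0.00678, -0.00174, 0, 0, 0, 0],
    [0, 0.00678, -0.00174, 0, 0, 0, 0],
    [0, 0.00678, -0.00174, 0, 0, 0, 0],
    [0, 0.00678, -0.00174, 0, 0, 0, 0],
    [0, 0.00678, -0.00174, 0, 0, 0, 0],
    [0, 0.00678, -0.00174, 0, 0, 0, 0],
  ],
)

```text
time: 3.43
ee_pos: [585.3, -126.8, 30.3]
ee_rot: [[0.0, 0.252, 0.968], [0.0, 0.968, -0.252], [-1.0, 0.0, 0.0]]
force: [-0.5, 0.6, 0.6]
finger_gap: -0.001
```

```bash
cat > st.py <<'E'
from m import *
j=np.load('jig.npz'); R,t=j['R'],j['t']; s=sensors.get_state()
print(s['time'],'tool jig',R.T@(s['ee_pos'][:2]-t),'z',s['ee_pos'][2],'F jig',R.T@s['force'][:2],s['force'][2])
E
python3 st.py
```

```text
3.4333 tool jig [ 12.73972344 -59.35812444] z 30.335096843925456 F jig [-0.64632747  0.47729589] 0.580435625098952
```

>>> send_rows(
  series=[
    [0, 0.0048, -0.0012, -0.002, 0, 0, 0],
    [0, 0.0048, -0.0012, 0, 0, 0, 0],
    [0, 0.0048, -0.0012, 0, 0, 0, 0],
    [0, 0.0019, -0.0005, 0, 0, 0, 0],
    [0, 0.0019, -0.0005, 0, 0, 0, 0],
    [0, 0.0019, -0.0005, 0, 0, 0, 0],
    [0, 0.0019, -0.0005, 0, 0, 0, 0],
    [0, 0, 0, 0, 0, 0, 0],
  ],
)

```text
time: 4.1
ee_pos: [606.8, -132.3, 28.4]
ee_rot: [[0.0, 0.252, 0.968], [0.0, 0.968, -0.252], [-1.0, 0.0, 0.0]]
force: [-0.0, -0.2, 0.1]
finger_gap: -0.001
```

```bash
python3 st.py
python3 - <<'E'
from h import *
grab('wrist','w2.png')
im=cv2.imread('pics/w2.png'); cv2.imwrite('pics/w2b.png',cv2.resize(im,(800,600),interpolation=cv2.INTER_CUBIC))
E
```

```text
4.1 tool jig [ 34.8942451  -59.31560498] z 28.419701895811112 F jig [ 0.03051034 -0.18479406] 0.1327707704927113
```

View pics/w2b.png

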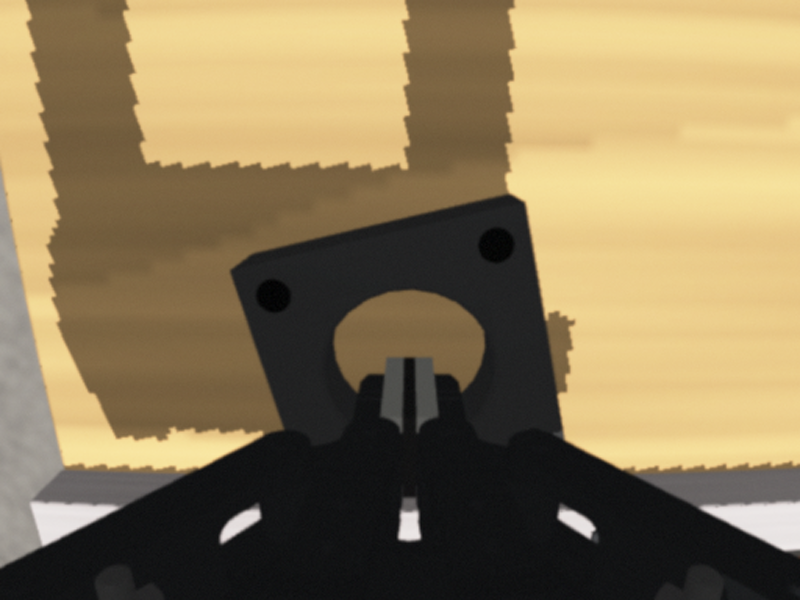

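The flange is captured on the fingertips but still turned about 0.2 rad, with its corner close to the rail. I'll push on until there is force.

>>> send_rows(
  series=[
    [0, 0.0015, -0.0004, 0, 0, 0, 0],
    [0, 0.0015, -0.0004, 0, 0, 0, 0],
    [0, 0.0015, -0.0004, 0, 0, 0, 0],
    [0, 0.0015, -0.0004, 0, 0, 0, 0],
    [0, 0.001, -0.00025, 0, 0, 0, 0],
    [0, 0.001, -0.00025, 0, 0, 0, 0],
    [0, 0, 0, 0, 0, 0, 0],
    [0, 0, 0, 0, 0, 0, 0],
  ],
)

```text
time: 4.82
ee_pos: [614.0, -133.8, 28.0]
ee_rot: [[-0.002, 0.252, 0.968], [0.001, 0.968, -0.252], [-1.0, 0.001, -0.002]]
force: [-5.5, 3.9, 3.1]
finger_gap: -0.0
```

```bash
python3 st.py
python3 - <<'E'
from h import *
grab('wrist','w3.png')
im=cv2.imread('pics/w3.png'); cv2.imwrite('pics/w3b.png',cv2.resize(im,(800,600),interpolation=cv2.INTER_CUBIC))
E
```

```text
4.8167 tool jig [ 42.23464719 -58.96526987] z 27.993549189917715 F jig [-6.30350893  2.42335852] 3.110717190111399
```

View pics/w3b.png

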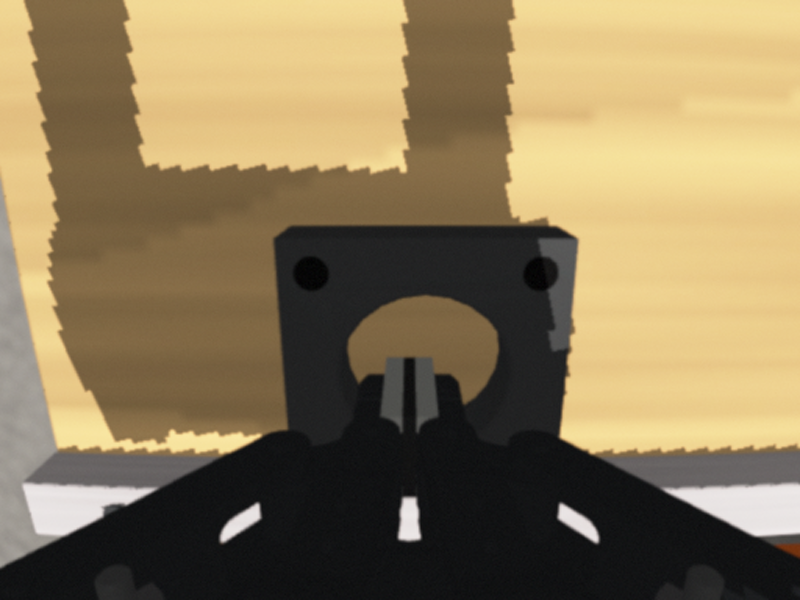

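The flange is now square: its edge (275,240)–(577,238) is parallel to the rail, and contact force is 6 N. I'll drag it along the rail next.

>>> send_rows(
  series=[
    [0, 0.001, 0.004, 0, 0, 0, 0],
    [0, 0.0015, 0.0058, 0, 0, 0, 0],
    [0, 0.0015, 0.0058, 0, 0, 0, 0],
    [0, 0.0015, 0.0058, 0, 0, 0, 0],
    [0, 0.0015, 0.0058, 0, 0, 0, 0],
    [0, 0.0015, 0.0058, 0, 0, 0, 0],
    [0, 0.0015, 0.0058, 0, 0, 0, 0],
    [0, 0.0005, 0.002, 0, 0, 0, 0],
  ],
)

```text
time: 5.53
ee_pos: [625.3, -92.5, 28.4]
ee_rot: [[0.0, 0.251, 0.968], [0.0, 0.968, -0.251], [-1.0, 0.0, 0.0]]
force: [-1.2, -1.0, -0.3]
finger_gap: -0.003
```

```bash
python3 st.py
python3 - <<'E'
from m import *
j=np.load('jig.npz'); R,t=j['R'],j['t']
S=lambda p:[((u+.5)/1.5625-.5,(v+.5)/1.5625-.5) for u,v in p]
print('edge',(world('w3.png',S([(275,240),(577,238)]),32)[:,:2]-t)@R,'rail foot',(world('w3.png',S([(60,450),(780,448)]),12)[:,:2]-t)@R)
E
```

```text
5.5333 tool jig [ 42.95035807 -16.099394  ] z 28.377743856440635 F jig [-0.93613955 -1.2756436 ] -0.2790732266570915
edge [[ -5.28742893 -92.43875832]
 [ -5.51732234 -17.31882864]] rail foot [[  69.54192414 -177.52306534]
 [  70.18607765   66.81765378]]
```

>>> send_rows(
  series=[
    [0, 0.002, 0.0056, 0, 0, 0, 0],
    [0, 0.0018, 0.0066, 0, 0, 0, 0],
    [0, 0.0018, 0.0066, 0, 0, 0, 0],
    [0, 0.0018, 0.0066, 0, 0, 0, 0],
    [0, 0.0018, 0.0066, 0, 0, 0, 0],
    [0, 0.0018, 0.0066, 0, 0, 0, 0],
    [0, 0.0018, 0.0066, 0, 0, 0, 0],
    [0, 0.0005, 0.002, 0, 0, 0, 0],
  ],
)

```text
time: 6.2
ee_pos: [637.8, -45.8, 28.3]
ee_rot: [[-0.002, 0.252, 0.968], [-0.0, 0.968, -0.252], [-1.0, -0.001, -0.002]]
force: [-6.5, -3.1, 2.5]
finger_gap: 0.002
```

```bash
python3 st.py
python3 - <<'E'
from h import *
grab('wrist','w4.png')
im=cv2.imread('pics/w4.png'); cv2.imwrite('pics/w4b.png',cv2.resize(im,(800,600),interpolation=cv2.INTER_CUBIC))
E
```

```text
6.2 tool jig [43.39767958 32.16867641] z 28.292471071567256 F jig [-5.49309223 -4.56436029] 2.474195463393945
```

View pics/w4b.png

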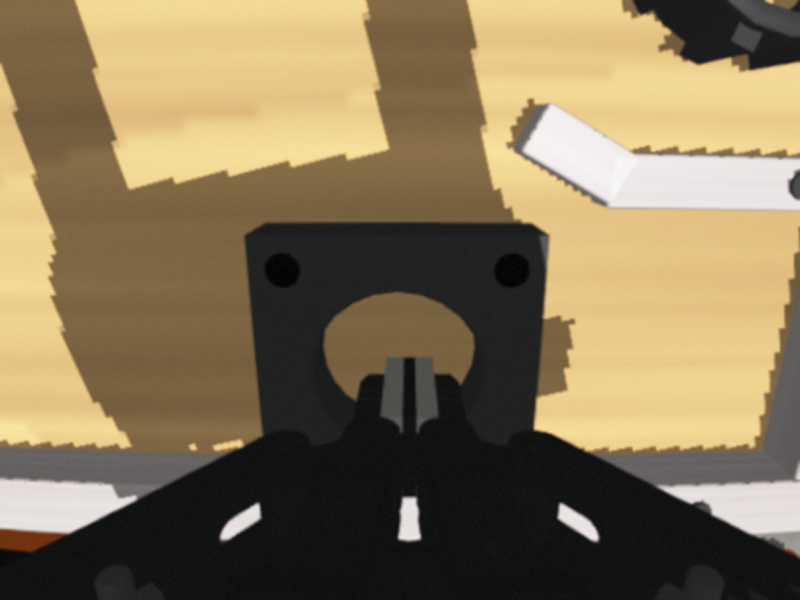

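The flange is still flat on the rail, about 3 mm behind the tool in y, and clears the lip at (610,205). I'll continue.

>>> send_rows(
  series=[
    [0, 0.0015, 0.006, 0, 0, 0, 0],
    [0, 0.002, 0.0077, 0, 0, 0, 0],
    [0, 0.002, 0.0077, 0, 0, 0, 0],
    [0, 0.002, 0.0077, 0, 0, 0, 0],
    [0, 0.002, 0.0077, 0, 0, 0, 0],
    [0, 0.002, 0.0077, 0, 0, 0, 0],
    [0, 0.002, 0.0077, 0, 0, 0, 0],
    [0, 0.001, 0.004, 0, 0, 0, 0],
  ],
)

```text
time: 6.92
ee_pos: [652.4, 10.5, 28.3]
ee_rot: [[-0.002, 0.252, 0.968], [-0.0, 0.968, -0.252], [-1.0, -0.001, -0.001]]
force: [-6.0, -2.4, 2.4]
finger_gap: -0.002
```

```bash
python3 st.py
```

```text
6.9167 tool jig [43.60777612 90.34266094] z 28.282765122259352 F jig [-5.17996631 -3.76876451] 2.4418016025700457
```

Flange y is about 87; about 25 mm are left.

>>> send_rows(
  series=[
    [0, 0.001, 0.0039, 0, 0, 0, 0],
    [0, 0.001, 0.0039, 0, 0, 0, 0],
    [0, 0.001, 0.0039, 0, 0, 0, 0],
    [0, 0.001, 0.0039, 0, 0, 0, 0],
    [0, 0.0007, 0.0027, 0, 0, 0, 0],
    [0, 0.0004, 0.0015, 0, 0, 0, 0],
    [0, 0.0004, 0.0015, 0, 0, 0, 0],
    [0, 0, 0, 0, 0, 0, 0],
  ],
)

```text
time: 7.58
ee_pos: [657.8, 31.2, 28.3]
ee_rot: [[-0.002, 0.252, 0.968], [-0.0, 0.968, -0.252], [-1.0, -0.001, -0.001]]
force: [-4.1, -0.9, 2.6]
finger_gap: 0.001
```

```bash
python3 st.py
```

```text
7.5833 tool jig [ 43.69523819 111.70765944] z 28.278301476183405 F jig [-3.72054475 -1.92375122] 2.5896610794475428
```

>>> send_rows(
  series=[
    [0, 0.0004, 0.0012, 0, 0, 0, 0],
    [0, 0.0004, 0.0012, 0, 0, 0, 0],
    [0, 0.0004, 0.0012, 0, 0, 0, 0],
    [0, 0.0003, 0.001, 0, 0, 0, 0],
    [0, 0.0003, 0.001, 0, 0, 0, 0],
    [0, 0.0003, 0.001, 0, 0, 0, 0],
    [0, 0, 0, 0, 0, 0, 0],
    [0, 0, 0, 0, 0, 0, 0],
  ],
)

```text
time: 8.25
ee_pos: [659.1, 35.7, 28.3]
ee_rot: [[-0.004, 0.253, 0.967], [-0.003, 0.967, -0.253], [-1.0, -0.004, -0.003]]
force: [-10.4, -7.9, 5.3]
finger_gap: -0.0
```

```bash
python3 st.py
```

```text
8.25 tool jig [ 43.80852807 116.38523326] z 28.256286389295877 F jig [ -8.08513392 -10.20080571] 5.268362487588144
```

>>> send_rows(
  series=[
    [0, 0.0003, 0.0007, 0, 0, 0, 0],
    [0, 0.0003, 0.0007, 0, 0, 0, 0],
    [0, 0, 0, 0, 0, 0, 0],
    [0, 0, 0, 0, 0, 0, 0],
    [0, 0, 0, 0, 0, 0, 0],
    [0, 0, 0, 0, 0, 0, 0],
    [0, 0, 0, 0, 0, 0, 0],
    [0, 0, 0, 0, 0, 0, 0],
  ],
)

```text
time: 8.92
ee_pos: [659.2, 35.8, 28.2]
ee_rot: [[-0.006, 0.254, 0.967], [-0.005, 0.967, -0.254], [-1.0, -0.006, -0.004]]
force: [-13.7, -13.3, 7.9]
finger_gap: -0.001
```

```bash
python3 st.py
python3 - <<'E'
from h import *
grab('wrist','w5.png')
im=cv2.imread('pics/w5.png'); cv2.imwrite('pics/w5b.png',cv2.resize(im,(800,600),interpolation=cv2.INTER_CUBIC))
E
```

```text
8.9167 tool jig [ 43.83923437 116.59033124] z 28.24079522327698 F jig [ -9.94998498 -16.25330711] 7.866939469246648
```

View pics/w5b.png

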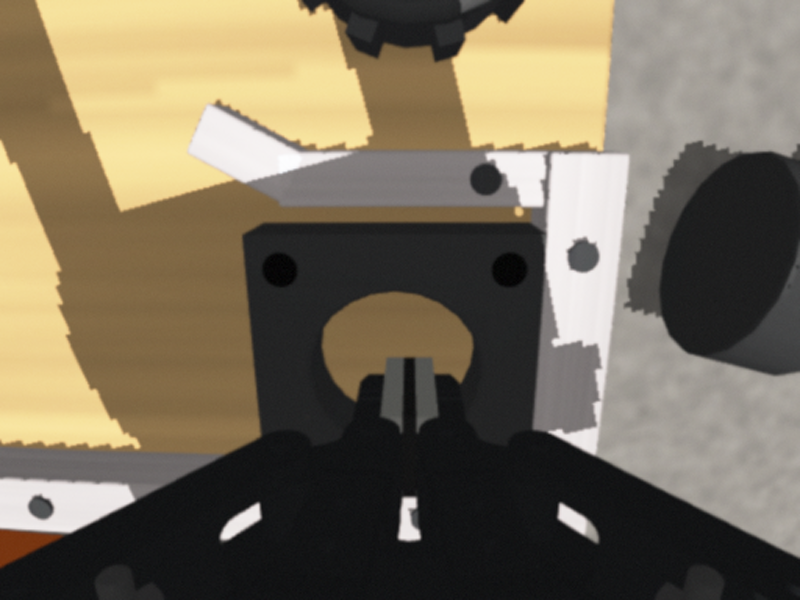

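The flange is home: its right edge at (545,235) lies on the stop, its lower edge on the rail, and there is an even gap to the lip. I'll centre the fingertips in the bore to take the load off, then lift out.

>>> send_rows(
  series=[
    [0, -0.0011, -0.0004, 0, 0, 0, 0],
    [0, -0.0016, -0.0004, 0, 0, 0, 0],
    [0, -0.002, -0.0004, 0, 0, 0, 0],
    [0, -0.002, -0.0004, 0, 0, 0, 0],
    [0, -0.002, -0.0004, 0, 0, 0, 0],
    [0, -0.002, -0.0004, 0, 0, 0, 0],
    [0, 0, 0, 0, 0, 0, 0],
    [0, 0, 0, 0, 0, 0, 0],
  ],
)

```text
time: 9.63
ee_pos: [650.3, 37.0, 28.4]
ee_rot: [[0.0, 0.252, 0.968], [0.0, 0.968, -0.252], [-1.0, 0.0, 0.0]]
force: [0.5, -0.2, 0.1]
finger_gap: -0.001
```

```bash
python3 st.py
```

```text
9.6333 tool jig [ 34.94984509 115.53277596] z 28.411659436554555 F jig [ 0.51896467 -0.11668448] 0.08716375082274928
```

>>> send_rows(
  series=[
    [0, -0.0012, -0.0015, 0, 0, 0, 0],
    [0, -0.0012, -0.0015, 0, 0, 0, 0],
    [0, 0, 0, 0.004, 0, 0, 0],
    [0, 0, 0, 0.01, 0, 0, 0],
    [0, 0, 0, 0.015, 0, 0, 0],
    [0, 0, 0, 0.025, 0, 0, 0],
    [0, 0, 0, 0.025, 0, 0, 0],
    [0, 0, 0, 0.025, 0, 0, 0],
  ],
)

```text
time: 10.3
ee_pos: [648.0, 33.8, 134.5]
ee_rot: [[0.001, 0.252, 0.968], [0.0, 0.968, -0.252], [-1.0, 0.0, 0.001]]
force: [-0.0, 0.7, -0.3]
finger_gap: 0.001
```

>>> send_rows(
  series=[
    [0, -0.02, 0, 0.02, 0, 0, 0],
    [0, -0.03, 0, 0.015, 0, 0, 0],
    [0, -0.03, 0, 0, 0, 0, 0],
    [0, -0.03, 0, 0, 0, 0, 0],
    [0, -0.03, 0, 0, 0, 0, 0],
    [0, -0.03, 0, 0, 0, 0, 0],
    [0, -0.02, 0, 0, 0, 0, 0],
    [0, 0, 0, 0, 0, 0, 0],
  ],
)

```text
time: 10.97
ee_pos: [455.6, 33.9, 168.5]
ee_rot: [[0.001, 0.252, 0.968], [0.0, 0.968, -0.252], [-1.0, 0.0, 0.001]]
force: [-0.3, -0.4, 0.2]
finger_gap: 0.005
```

Run:
```python
from h import *
s=grab('top','top2.png'); print(s['time'],s['ee_pos'])
im=cv2.imread('pics/top2.png')[95:225,170:350]; cv2.imwrite('pics/c2.png',cv2.resize(im,None,fx=4.4,fy=4.4,interpolation=cv2.INTER_CUBIC))
```

```text
10.9667 [455.58922293  33.90481506 168.50799833]
```

View pics/c2.png

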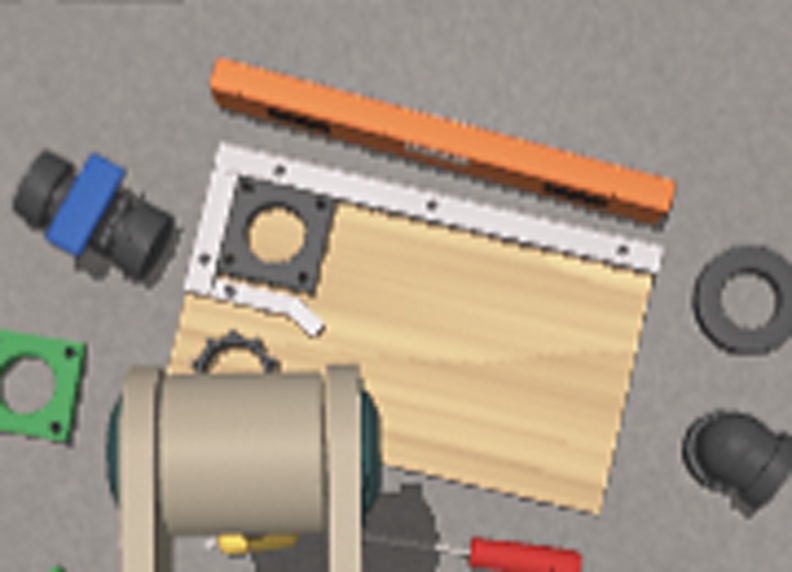

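The flange sits in the corner at (276,235), square and touching the rail and stop. The visible bystanders have not moved.

```bash
python3 -c "
from bench import job; print(job.finish_job())"
```

```text
the job is handed in; nothing more can be done
None
```

The flange is home in the corner pocket, and I handed the job in at about 11 s of robot time. I put the closed fingertips in its bore and pushed it to the rail, where it squared up at about y = -54 mm in the jig's frame, well short of the pocket. Then I dragged it along the rail into the corner, took the load off the fingers and lifted them out.

**Checks on the way:**
- **At the rail:** the wrist picture put the flange's free edge parallel to the rail within about 0.01 rad. Its width to the rail's foot measured 75 mm against a true 76 mm, so it was flush within the measurement error.
- **In the corner:** the tool was blocked at about 10 N against the rail and 16 N against the stop.

**After lifting out:** the top picture showed the flange square in the corner, touching both faces. I judged this by eye and did not measure its final pose. None of the bystanders in that view looked out of place. The arm partly hid the nut, tape and screwdriver, so I could not fully check those three.

**Disagreements:** the pictures differed by about 2–4 mm on fixed points, such as a bed corner seen at y = -176 instead of -180 mm. For the final seating I therefore relied on contact force, not on coordinates.

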